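Let a cheese press's ratchet drum back to the green plate

ROBOT

A 6-joint arm with a two-finger parallel gripper is mounted at the origin on the work surface. World frame = base frame: x ahead of the robot, y to its left, z up, the work surface at z = 0. Lengths are in mm, angles in degrees, forces in N, time in s.
With the tool pointing down it reaches from about 350 to 850 mm from the base axis. Payload 8.1 kg.
Tool frame: the origin (TCP) lies between the finger pads; the fingertips stand 8 mm ahead of it and the grasp point (between the pads) lies 11 mm behind it (r.tip_extent is the distance from the TCP to the fingertips, in mm); z points along the fingers, y is the direction in which the jaws open and shut (so a half turn about z gives the same grasp; the last joint's range is limited). The gripper opens to 85 mm and grips with 20 to 120 N. Pads are 22 mm wide; open, the fingers measure 114 mm over their backs; the gripper's body (76 mm by 85 mm) begins 54 mm behind the grasp point. The pads swing forward as they close: fully open they stand 13 mm farther back than shut.
Start: joints at [-72.101, 7.471, 85.268, -0, 87.261, -4.893], TCP at [232.455, -553.146, 239.292] pointing down, gripper open.
Joint ranges: [-169.43, 169.43], [-51.17, 129.36], [1.28, 143.12], [-76.62, 256.62], [0, 156.53], [-152.29, 152.29]. Speed limits (degrees/s): [136.94, 136.94, 159.86, 180, 180, 180].

INTERFACE

Orientations are given as [roll, pitch, yaw] about the fixed x, y, z axes, in that order (R = Rz(yaw) Ry(pitch) Rx(roll)).
In Python, from bench import sensors, viewer, hand_in, r gives the robot as it stands. The module is installed in compiled form; this text tells all that it offers.
- The arm moves only by the tool move_arm, never from a script. Its argument "rows" is a list that holds one entry, the list of rows, each a list of 6 numbers: the shift along the tool's x, y, z in m, then the turn, a rotation vector about the tool's x, y, z in degrees. In form: [[[tx, ty, tz, rx, ry, rz], ...]]. A call has 1 to 20 rows; each row is the pose to reach, as a shift and turn from the pose commanded when the call began, along the tool's axes at that moment; what a row does not reach only later rows make up. A row lasts 1/10 s, in which the tool goes at most 50 mm and 8.59 degrees, less where a joint would pass 70% of its speed; a pose out of reach is approached as far as the arm can. A call with a gripper value outside its range is refused whole. "grip" is the opening, from 0 (shut) to 1 (fully open), set as the call begins (left out, the last holds). The fingers move at their own pace and stop on an object; "newtons" is the grip in N (left out, the last holds). Time passes only in rows, so rows that repeat a pose let the fingers close. It gives the time, the measured TCP pose, the force and the opening at its end, in the units of the state.
- sensors.sense(): the state, without advancing time (a new reading comes with each control period).
- viewer.snapshot(name): name is "scene" or "top"; returns a dict with "color" (480x640x3 uint8, red, green, blue), "camera_matrix" (3x3 intrinsics, pixels), "k1" (the pictures are not rectified: a ray, as slopes to the right and down, at radius r is drawn at 1 + k1 r^2 times it, then the intrinsics apply), "R" (3x3) and "t" (3): a world point X has camera coordinates R X + t. Camera axes: x right, y down, z forward; pixel columns grow to the right and rows downward; lengths in mm; the calibration is good to about 2 mm. A picture is of the moment at which its call begins. There is no depth.
- hand_in(): hands the job in, once; it reports no verdict.
The state is a dict: "time": time; "joint_pos": joint angles; "qd": joint speeds; "joint_efforts": joint torques, N m; "tool_pos": TCP position; "tcp_rot": TCP orientation; "ft_force": force on the tool from outside, world axes, zero at the start; "wrist_torque": the same for the moment, N m; "finger_gap": finger opening in mm.
Only numpy, scipy, OpenCV 4.12 (cv2) and the standard library are available. Lean on these libraries where they do the work, as an engineer would, in place of code of your own. Each camera call takes 0.05 s, during which the arm holds its last target.

TASK

Let the lever press's weighted arm down until the white roller at its end stands in front of the green plate: press the red thumb pad gently down to lift the brass pawl clear of the toothed wheel, hold it off without forcing it against its stop while the drum turns back, and let the pawl drop in time to catch the drum with the middle of the roller between the plate's upper and lower edge. The arm must not come down on the cheese, and everything else on the bench must stay where it is.

Things in the scene. Friction and masses are not known exactly. Their poses are not given: they have to be found in the camera images.
- press: Lever press fixed to the bench: base plate 200 mm (x) by 440 (y -160 to 280), 12 thick; steel stanchion plate at x -45 to -35, y -86 to 50, up to z 172. Origin: underside of the base, below the axle; x away from the robot at yaw 0, y towards the cheese, z up. Any push on the press or its parts over 16 N spoils it and fails the job.
- axle (a point): Drum axle, along the press's x, 130 mm above the bench; axes of the press. On it turn the dark toothed wheel (16 teeth 0.393 rad apart, tip radius 49 mm, x 0 to 16 mm of the press) and the arm, which reaches 200 mm to +y and carries a blue weight (hidden mass) at 165 mm. The weight always pulls the arm down; a damper slows the drum.
- pawl_pivot (a point): Pivot pin of the brass pawl, fixed at (8, -62, 168) mm of the press; axes of the press. The pawl is a see-saw about x: its nose reaches 66 mm to +y over the wheel and hooks down between two teeth; its tail reaches to -y and carries the red pad. Pad down = nose up. Pad let go = the spring drops the nose back at once.
- pad_place (a point): Fixed point 55 mm to -y of the pivot, level with it; axes of the press. At rest the red thumb pad, a flat disc 28 mm across, is centred over it, its top 10 to 36 mm higher: it sits on an adjusting screw set differently each time and not reported, so find it by touch.
- pad_foot (a point): Point on the base plate straight below the pad, 156 mm below the pivot. How the pad feels: the spring gives 3 to 5 N; with the friction of the loaded tooth, freeing the nose takes 6 to 10 N in all when pushed slowly, more when pushed fast, and about 5 N holds it off. The nose is clear after about 7 mm of pad travel; a hard stop comes at about 8.5 mm.
- drum (a joint): Angle of drum, wheel and arm, rad: 0 = arm level, positive = raised; the roller's centre is 200 mm x sin(angle) above the axle. It starts at 1.178 and can only run back, at about 0.1 to 0.35 rad/s, faster near level. The pawl holds it only at 1.178, 0.785, 0.393 or 0; dropped between two of these it catches at the lower, so drop it 0.1 to 0.3 rad above the one wanted.
- green_plate: Green plate, 190 mm wide (y) and 90 mm high, standing upright on the white sight board (y 65 to 265 of the press, up to z 330) behind the arm (robot's side, 13 mm to -x of the press origin); set at another height each time. Origin at its middle; axes of the press. At least one rest place of the drum puts the roller's centre within 45 mm above or below its middle; where two do, either will do.
- roller (a point): Centre of the white roller (30 mm across) at the end of the weighted arm, 200 mm from the axle; turns with the drum. At the start it is above the green plate's upper edge.
- cheese: Brown cheese wheel, 120 mm across and 75 mm high, standing on the press's board under the arm's roller; origin at the centre of its underside, z up. When the arm is level the roller hangs 24 mm above it; one tooth lower would press into it. Leave alone.
- salt_cup: Bystander: a small white ceramic cup, 52 mm across, 50 mm high, standing on the press's base plate; origin at the underside. Leave alone.
- tomme_a: Bystander: a brown cheese wheel, 110 mm across, 60 mm high; origin at the underside. Leave alone.
- tomme_b: Bystander: a pale brown cheese wheel, 100 mm across, 55 mm high; origin at the underside. Leave alone.
- rind_brush: Bystander: a rind brush, lying flat; origin at the underside. Leave alone.
- brine_jar: Bystander: a glass jar, 70 mm across, 110 mm high; origin at the underside. Leave alone.
- mould_ring: Bystander: a white plastic mould ring, 120 mm across, 60 mm high; origin at the underside. Leave alone.
- cheese_iron: Bystander: a T-handled cheese iron, about 115 mm long, lying flat; origin at the underside. Leave alone.

How it is judged:
By the outcome, as a careful person would: the job done as asked, in the order asked, and still so for the second after the job is handed in, with the robot touching nothing.
It also fails if it takes over 54 s, if anything falls off the work surface, if the arm or the gripper's body presses on something with over 40 N, if the wrist force passes 120 N, or if a joint passes its speed limit or range.

## Working session

There is one attempt and no reset: what is moved stays moved. The work goes in short steps, Python scripts to look and compute and a tool call to move; the robot and the scene stay as the last step left them, time stands still between calls to the robot, and variables do not carry over. Pictures are saved under pics/ and viewed, and the job is handed in when it is done.

Besides the shell and the picture viewer there is one more tool, called after ">>>" as name([rows], argument=value, ...), one row to a line, values as JSON. move_arm: Moves the arm, as the interface text tells. Its arguments: {"type":"object","properties":{"rows":{"type":"array","items":{"type":"array","items":{"type":"array","items":{"type":"number"}}}},"grip":{"type":"number"},"newtons":{"type":"number"}},"required":["rows"]}

```bash
mkdir -p pics; python3 - <<'E'
from bench import sensors, viewer, r
import cv2, numpy as np
for n in ["scene","top"]:
    s=viewer.snapshot(n); cv2.imwrite(f"pics/{n}0.png",s["color"][:,:,::-1])
    np.savez(f"{n}0.npz",**{k:np.array(v) for k,v in s.items()})
    print(n,np.array(s["camera_matrix"]).tolist(),s["k1"],np.round(s["R"],4).tolist(),s["t"])
print(sensors.sense())
E
```

```text
scene [[504.85404315166863, 0.0, 316.0238035243511], [0.0, 504.85404315166863, 244.42282839206786], [0.0, 0.0, 1.0]] 0.024874449086762965 [[0.7947, 0.6069, 0.0113], [0.3192, -0.402, -0.8582], [-0.5163, 0.6856, -0.5132]] [-386.53145655    2.41054473 1812.32939848]
top [[581.6578122451122, 0.0, 324.97095924004765], [0.0, 581.6578122451122, 236.4928353129397], [0.0, 0.0, 1.0]] 0.037450701130392734 [[0.0811, -0.9967, 0.0016], [-0.9737, -0.0795, -0.2137], [0.2131, 0.0158, -0.9769]] [ -26.70249631  504.84695258 1475.29566007]
{'time': 0.1, 'joint_pos': array([-7.20978550e+01,  7.51077337e+00,  8.53229182e+01,  3.21247016e-04,
        8.72601602e+01, -4.89337295e+00]), 'qd': array([ 0.00208394, -0.10487452, -0.05966691,  0.0827011 ,  0.09972359,
       -0.03202249]), 'joint_efforts': array([ 1.01542446e-03, -5.70952499e+01, -5.01942086e+01, -1.67429034e-04,
        8.03484261e-03,  2.29415701e-05]), 'tool_pos': array([ 232.34049884, -552.67902953,  238.35054963]), 'tcp_rot': array([-1.79906518e+02, -8.32539463e-03,  2.27954956e+01]), 'ft_force': array([-0.1540038 , -1.1782814 , -0.46649027]), 'wrist_torque': array([ 0.02921313, -0.01360444,  0.02806705]), 'finger_gap': 85.79596926324805}
```

View pics/scene0.png

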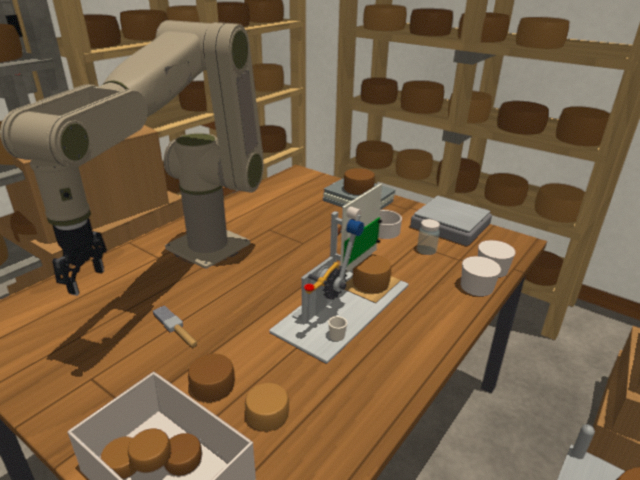

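View pics/top0.png

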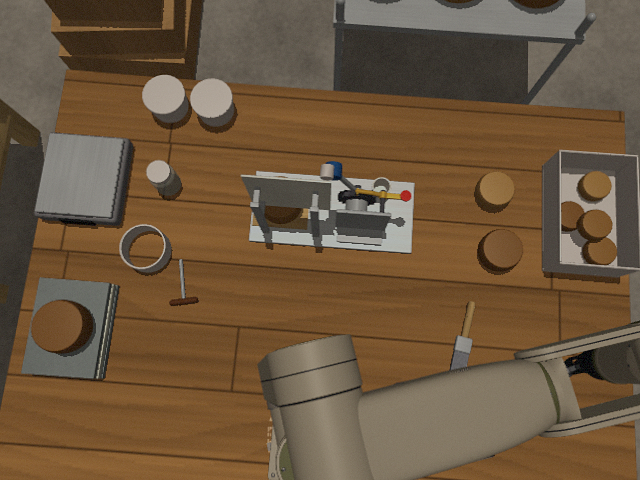

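The scene view shows the red pad at about (309,287), the green plate at (362,240) and the roller at (353,214). In the top view the pad is at about (405,196), and the base plate corners are near (250,172), (413,183), (411,252) and (249,241). Next I'll measure these properly.

```bash
cat > h.py <<'E'
import numpy as np, cv2
def load(n):
    d=dict(np.load(n+".npz")); return d
def ray(d,uv):
    K=d["camera_matrix"]; p=np.array([(uv[0]-K[0,2])/K[0,0],(uv[1]-K[1,2])/K[1,1]])
    q=p.copy()
    for _ in range(20): q=p/(1+d["k1"]*(q@q))
    R=d["R"];C=-R.T@d["t"]; v=R.T@np.array([q[0],q[1],1]); return C,v/np.linalg.norm(v)
def onz(d,uv,z):
    C,v=ray(d,uv); return C+v*(z-C[2])/v[2]
def proj(d,X):
    c=d["R"]@np.asarray(X,float)+d["t"]; p=c[:2]/c[2]; p=p*(1+d["k1"]*(p@p)); K=d["camera_matrix"]
    return np.array([K[0,0]*p[0]+K[0,2],K[1,1]*p[1]+K[1,2]])
def tri(d1,u1,d2,u2):
    C1,a=ray(d1,u1);C2,b=ray(d2,u2)
    s=np.linalg.lstsq(np.c_[a,-b],C2-C1,rcond=None)[0]
    P,Q=C1+s[0]*a,C2+s[1]*b
    return (P+Q)/2,np.linalg.norm(P-Q)
def blobs(m,mn=8):
    n,l,st,c=cv2.connectedComponentsWithStats(m.astype(np.uint8))
    return [(st[i].tolist(),c[i].round(2).tolist()) for i in range(1,n) if st[i][4]>=mn]
E
python3 - <<'E'
from h import *
S,T=load("scene0"),load("top0")
for n,d in (("scene",S),("top",T)):
    hsv=cv2.cvtColor(d["color"],cv2.COLOR_RGB2HSV); H,s,v=[hsv[:,:,i].astype(int) for i in range(3)]
    red=((H<6)|(H>174))&(s>190)&(v>90); print(n,"red",blobs(red))
    print("green",blobs((H>45)&(H<80)&(s>150)&(v>40)))
    print("blue",blobs((H>100)&(H<125)&(s>150)&(v>40)))
    x=(slice(150,360),slice(260,440)) if n=="scene" else (slice(150,270),slice(235,430))
    im=d["color"][x][:,:,::-1]; f=4 
    f=min(800/im.shape[1],600/im.shape[0])
    cv2.imwrite(f"pics/{n}0z.png",cv2.resize(im,None,fx=f,fy=f,interpolation=cv2.INTER_CUBIC)); print(f)
for uv in [(250,172),(413,183),(411,252),(249,241)]: print(onz(T,uv,12).round(1))
E
```

```text
scene red [([305, 284, 9, 7, 49], [308.8, 286.92])]
green [([349, 218, 30, 45, 565], [364.93, 239.47]), ([345, 240, 3, 9, 14], [345.64, 243.64])]
blue [([347, 220, 16, 15, 172], [354.81, 226.99])]
2.857142857142857
top red [([401, 191, 10, 10, 76], [405.3, 195.47])]
green []
blue [([327, 162, 15, 18, 120], [336.53, 169.04])]
4.102564102564102
[679.9 236.8  12. ]
[ 684.9 -214.7   12. ]
[ 490.9 -218.8   12. ]
[485.5 218.4  12. ]
```

View pics/scene0z.png

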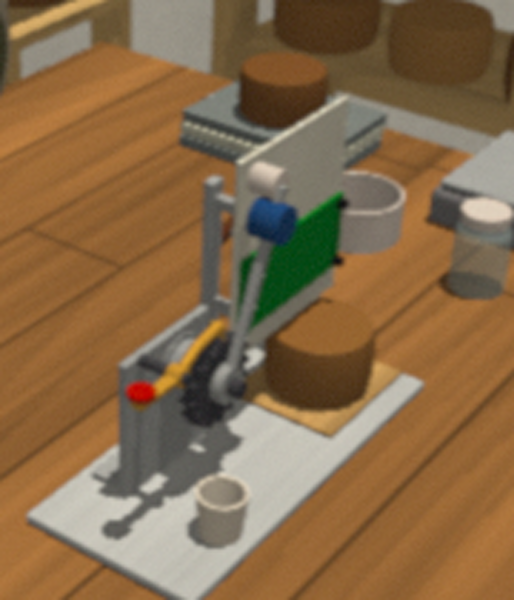

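View pics/top0z.png

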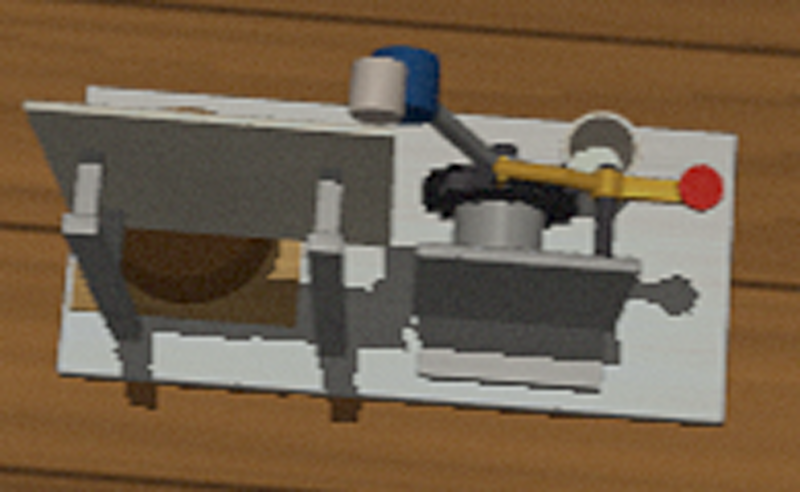

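```bash
python3 - <<'E'
from h import *
S,T=load("scene0"),load("top0")
ct=[(738,135),(722,423),(58,374),(90,88)]
for c in ct: print("top",onz(T,np.array(c)/4.1026+[235,150],12).round(1))
for c in [(30,515),(190,600),(423,381)]: print("scene",onz(S,np.array(c)/2.857+[260,150],12).round(1))
P=np.array([onz(T,np.array(c)/4.1026+[235,150],12)[:2] for c in ct])
pad=tri(S,(308.8,286.9),T,(405.3,195.5)); print("pad",pad)
e=(P[3]-P[0])+(P[2]-P[1]); yaw=np.arctan2(-e[0],e[1]); print("yaw",np.degrees(yaw))
R=np.array([[np.cos(yaw),-np.sin(yaw)],[np.sin(yaw),np.cos(yaw)]])
print("size",R.T@(P[0]-P[1]),R.T@(P[3]-P[0]))
O=P.mean(0)-R@[0,60]; print("origin",O,"pad pred",O+R@[8,-117], "padlocal",R.T@(pad[0][:2]-O))
for z in(185,195,205):print(z,onz(T,(405.3,195.5),z).round(1),onz(S,(308.8,286.9),z).round(1))
# green: corners rays onto plane x_local=-13+~2
hsv=cv2.cvtColor(S["color"],cv2.COLOR_RGB2HSV); H,s,v=[hsv[:,:,i].astype(int) for i in range(3)]
m=((H>45)&(H<80)&(s>150)&(v>40))
n=np.array([*(R@[1,0]),0]); 
def onplane(uv,x0):
    C,d=ray(S,uv); o=np.array([*O,0]); t=(x0-n@(C-o))/(n@d); X=C+t*d; return np.r_[R.T@(X[:2]-O),X[2]]
pts=np.argwhere(m)[:,::-1]
L=np.array([onplane(p,-11) for p in pts])
print("green y",np.percentile(L[:,1],[0.5,5,50,95,99.5]),"z",np.percentile(L[:,2],[0,1,3,97,99,100]))
for y0 in range(70,265,20):
    k=abs(L[:,1]-y0)<8
    if k.any(): print(y0,L[k,2].min().round(1),L[k,2].max().round(1))
for k,a in [(3,1.178),(2,.785),(1,.393),(0,0)]: print(k,130+200*np.sin(a), 200*np.cos(a))
E
```

```text
top [ 685.6 -219.8   12. ]
top [ 487.9 -219.    12. ]
top [485.1 218.   12. ]
top [683.1 217.8  12. ]
scene [ 494.5 -218.8   12. ]
scene [ 685.6 -216.6   12. ]
scene [686.4 218.5  12. ]
pad (array([ 595.62615756, -175.61385359,  180.15376321]), np.float64(1.560366221443332))
yaw 0.3475738291911215
size [197.70396551  -2.06950005] [1.33882787e-01 4.37677624e+02]
origin [585.81069156 -60.73745842] pad pred [ 594.52029801 -177.68677546] padlocal [   9.1184141  -114.93382472]
185 [ 594.7 -174.5  185. ] [ 599.3 -181.6  185. ]
195 [ 591.7 -173.3  195. ] [ 607.9 -192.6  195. ]
205 [ 588.7 -172.1  205. ] [ 616.4 -203.6  205. ]
green y [ 75.96766884 114.90327501 184.06805318 248.26617642 255.72051983] z [134.89599128 136.2559116  137.77505272 218.14455344 220.30365432
 222.77946879]
70 197.2 217.6
90 216.2 219.5
110 136.3 172.3
130 137.2 211.2
150 134.9 206.2
170 136.6 222.8
190 135.5 221.3
210 135.2 219.3
230 137.8 221.4
250 137.6 219.4
3 314.7684628111556 76.55465466189906
2 271.3650362210732 141.47765383343994
1 206.59228545881192 184.75286684702857
0 130.0 200.0
```

The base plate measures 198 × 438 mm (200 × 440 expected), with yaw about 0.3°. The press origin is at about (586,-61) and the pad at about (595,-177). The green plate spans z 135–221, so its middle is about 178. Of the rest places, only 0.393 (roller at 206.6) lies inside it, so I should drop the pawl at a drum angle of about 0.5–0.69. Next I move above the pad with the gripper shut and the yaw turned to 0.

>>> move_arm([
  [[0.034,-0.015,0,0,0,1.6],[0.069,-0.029,0,0,0,3.3],[0.103,-0.044,0,0,0,4.9],[0.137,-0.059,0,0,0,6.5],[0.171,-0.074,0,0,0,8.1],[0.206,-0.088,0,0,0,9.8],[0.24,-0.103,0,0,0,11.4],[0.274,-0.118,0,0,0,13.0],[0.309,-0.133,0,0,0,14.7],[0.343,-0.147,0,0,0,16.3],[0.377,-0.162,0,0,0,17.9],[0.411,-0.177,0,0,0,19.5],[0.446,-0.191,0,0,0,21.2],[0.48,-0.206,0,0,0,22.8],[0.48,-0.206,0,0,0,22.8],[0.48,-0.206,0,0,0,22.8],[0.48,-0.206,0,0,0,22.8],[0.48,-0.206,0,0,0,22.8]],
], grip=0, newtons=40)

```text
time: 1.9
tool_pos: [594.5, -178.2, 239.2]
tcp_rot: [180.0, 0.0, -0.1]
ft_force: [-0.2, 0.3, 0.4]
finger_gap: -0.2
```

```bash
cat > snap.py <<'E'
import sys
from bench import sensors, viewer
from h import *
def snap(tag,names=("scene","top")):
    for n in names:
        s=viewer.snapshot(n); cv2.imwrite(f"pics/{n}{tag}.png",s["color"][:,:,::-1])
        np.savez(f"{n}{tag}.npz",**{k:np.array(v) for k,v in s.items()})
def z(n,tag,x0,y0,x1,y1):
    im=load(n+tag)["color"][y0:y1,x0:x1,::-1]; f=min(800/im.shape[1],600/im.shape[0])
    cv2.imwrite(f"pics/{n}{tag}z.png",cv2.resize(im,None,fx=f,fy=f,interpolation=cv2.INTER_CUBIC))
if __name__=="__main__":
    snap("1"); z("scene","1",250,150,430,350); z("top","1",235,130,435,280)
    s=sensors.sense(); print({k:np.round(s[k],3) for k in("time","tool_pos","tcp_rot","ft_force","finger_gap")})
E
python3 snap.py
```

```text
{'time': np.float64(2.0), 'tool_pos': array([ 594.638, -178.179,  239.367]), 'tcp_rot': array([ 1.79996e+02,  2.00000e-03, -8.40000e-02]), 'ft_force': array([-0.227,  0.192, -0.668]), 'finger_gap': np.float64(0.003)}
```

View pics/scene1z.png

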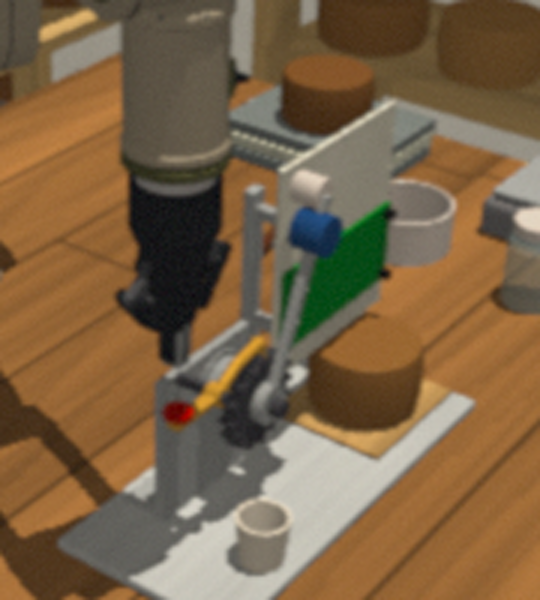

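View pics/top1z.png

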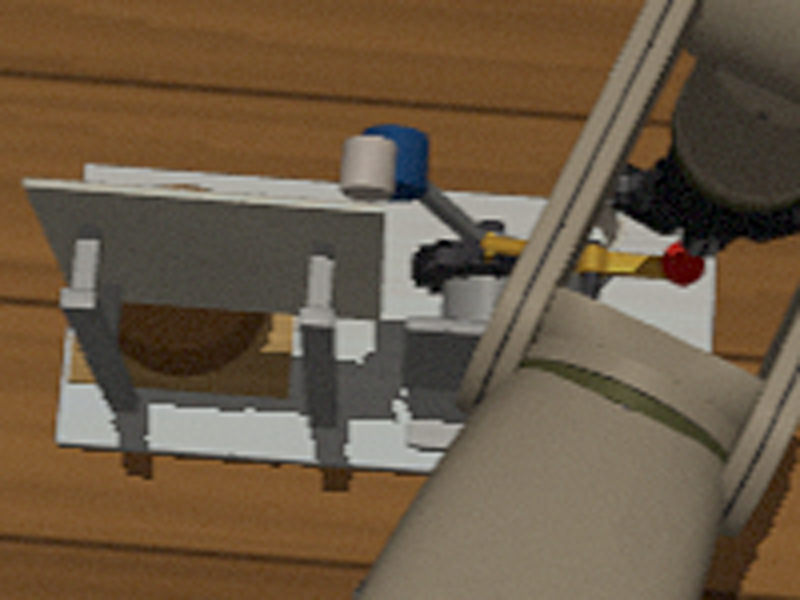

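The fingertips are straight above the pad, which shows at about (310,287) in the full scene image. The drum and arm are unobstructed in the scene camera. Triangulation puts the pad top near z 180, so I go down to tip z ≈ 197 and then feel for it slowly.

>>> move_arm([
  [[0,0,0.008,0,0,0],[0,0,0.017,0,0,0],[0,0,0.026,0,0,0],[0,0,0.032,0,0,0],[0,0,0.034,0,0,0],[0,0,0.034,0,0,0]],
])

```text
time: 2.6
tool_pos: [594.9, -177.1, 204.6]
tcp_rot: [-180.0, 0.1, -0.0]
ft_force: [0.3, -0.3, -0.2]
finger_gap: -0.2
```

>>> move_arm([
  [[0,0,0.001,0,0,0],[0,0,0.002,0,0,0],[0,0,0.003,0,0,0],[0,0,0.004,0,0,0],[0,0,0.005,0,0,0]],
])

```text
time: 3.1
tool_pos: [595.2, -177.3, 200.3]
tcp_rot: [180.0, -0.0, -0.0]
ft_force: [0.3, -0.1, 0.6]
finger_gap: -0.1
```

>>> move_arm([
  [[0,0,0.001,0,0,0],[0,0,0.002,0,0,0],[0,0,0.003,0,0,0],[0,0,0.004,0,0,0]],
])

```text
time: 3.5
tool_pos: [595.2, -177.3, 196.2]
tcp_rot: [-180.0, 0.0, -0.0]
ft_force: [-0.1, 0.3, -0.2]
finger_gap: -0.2
```

>>> move_arm([
  [[0,0,0.001,0,0,0],[0,0,0.002,0,0,0],[0,0,0.003,0,0,0]],
])

```text
time: 3.8
tool_pos: [595.2, -177.3, 193.2]
tcp_rot: [-180.0, -0.0, -0.0]
ft_force: [-0.1, -0.5, -0.5]
finger_gap: 0.3
```

>>> move_arm([
  [[0,0,0.001,0,0,0],[0,0,0.002,0,0,0]],
])

```text
time: 4.0
tool_pos: [595.2, -177.3, 191.2]
tcp_rot: [-180.0, 0.0, -0.0]
ft_force: [-1.2, -0.1, -0.3]
finger_gap: 0.2
```

>>> move_arm([
  [[0,0,0.001,0,0,0],[0,0,0.002,0,0,0]],
])

```text
time: 4.2
tool_pos: [595.3, -177.4, 190.0]
tcp_rot: [180.0, -0.0, -0.0]
ft_force: [-2.6, 1.3, 6.1]
finger_gap: -0.2
```

Contact: 6 N at TCP z ≈ 190, so the tip is at about 182, which agrees with the triangulation. I hold briefly to read the settled value.

>>> move_arm([
  [[0,0,0,0,0,0],[0,0,0,0,0,0],[0,0,0,0,0,0]],
])

```text
time: 4.5
tool_pos: [595.3, -177.4, 189.9]
tcp_rot: [180.0, -0.0, -0.0]
ft_force: [-2.1, 0.2, 5.0]
finger_gap: 0.1
```

>>> move_arm([
  [[0,0,0.0004,0,0,0],[0,0,0.0008,0,0,0],[0,0,0.0012,0,0,0],[0,0,0.0016,0,0,0],[0,0,0.002,0,0,0]],
])

```text
time: 5.0
tool_pos: [595.4, -177.7, 188.2]
tcp_rot: [179.9, -0.0, -0.0]
ft_force: [-2.3, -0.9, 6.4]
finger_gap: 0.0
```

>>> move_arm([
  [[0,0,0.0004,0,0,0],[0,0,0.0008,0,0,0],[0,0,0.0012,0,0,0],[0,0,0.0016,0,0,0],[0,0,0.002,0,0,0]],
])

```text
time: 5.5
tool_pos: [595.4, -178.1, 186.3]
tcp_rot: [179.9, -0.1, -0.0]
ft_force: [-2.8, -1.9, 6.5]
finger_gap: 0.1
```

```bash
cat > drum.py <<'E'
import sys
from snap import *
O=np.array([585.81,-60.74]); yaw=np.radians(.3476)
Rz=np.array([[np.cos(yaw),-np.sin(yaw)],[np.sin(yaw),np.cos(yaw)]])
def W(l): return np.r_[O+Rz@np.array(l[:2]),l[2]]
def blue(d):
    hsv=cv2.cvtColor(d["color"],cv2.COLOR_RGB2HSV); H,s,v=[hsv[:,:,i].astype(int) for i in range(3)]
    b=[x for x in blobs((H>100)&(H<125)&(s>150)&(v>40),30) if 300<x[1][0]<450]
    return np.array(max(b,key=lambda x:x[0][4])[1])
def yz(d,uv,x0):
    C,v=ray(d,uv); n=np.r_[Rz@[1,0],0]; o=np.r_[O,0]; t=(x0-n@(C-o))/(n@v); X=C+t*v
    return Rz.T[1]@(X[:2]-O),X[2]
def ang(d,x0=26):
    y,z=yz(d,blue(d),x0); return np.arctan2(z-130,y),np.hypot(z-130,y)
if __name__=="__main__":
    if sys.argv[1:]:
        snap(sys.argv[1],("scene",)); d=load("scene"+sys.argv[1]); s=sensors.sense()
        print(ang(d),blue(d)," t",s["time"],s["tool_pos"].round(1),s["ft_force"].round(1))
    else:
        d=load("scene1")
        for x in(10,18,26,34,42,50): print(x,ang(d,x))
E
python3 drum.py
```

```text
10 (np.float64(0.991267228197636), np.float64(163.51134530074057))
18 (np.float64(1.0855337091323567), np.float64(164.1277459666261))
26 (np.float64(1.1782795647610862), np.float64(166.18433305715504))
34 (np.float64(1.2680094773959443), np.float64(169.62873198475634))
42 (np.float64(1.3535122472174352), np.float64(174.37872427392037))
50 (np.float64(1.4339292147667466), np.float64(180.33116992794763))
```

Plane x = 26 gives 1.178 rad and a radius of 166 mm (165 expected), so the angle gauge works. I keep pressing.

>>> move_arm([
  [[0,0,0.0004,0,0,0],[0,0,0.0008,0,0,0],[0,0,0.0012,0,0,0],[0,0,0.0016,0,0,0],[0,0,0.002,0,0,0],[0,0,0.0024,0,0,0]],
])

```text
time: 6.1
tool_pos: [595.4, -178.4, 183.7]
tcp_rot: [179.9, -0.1, -0.0]
ft_force: [-2.6, -3.8, 5.2]
finger_gap: 0.1
```

```bash
python3 drum.py a
```

```text
(np.float64(1.1712077749698242), np.float64(165.94390827285082)) [355.17 226.99]  t 6.15 [ 595.4 -178.4  183.6] [-2.  -3.4  4.8]
```

>>> move_arm([
  [[0,0,0.0004,0,0,0],[0,0,0.0008,0,0,0],[0,0,0.0008,0,0,0]],
])

```text
time: 6.45
tool_pos: [595.4, -178.5, 182.9]
tcp_rot: [179.9, -0.1, -0.0]
ft_force: [-1.0, -4.0, 5.4]
finger_gap: 0.3
```

```bash
python3 drum.py b
```

```text
(np.float64(1.138268626439025), np.float64(166.06385280033558)) [356.16 226.96]  t 6.5 [ 595.4 -178.5  182.9] [-2.2 -3.6  5.8]
```

The drum is running and the force is about 5.5 N, so I hold here.

>>> move_arm([
  [[0,0,0,0,0,0],[0,0,0,0,0,0],[0,0,0,0,0,0],[0,0,0,0,0,0],[0,0,0,0,0,0]],
])

```text
time: 7.0
tool_pos: [595.4, -178.5, 182.9]
tcp_rot: [179.9, -0.1, -0.0]
ft_force: [-1.9, -4.7, 5.7]
finger_gap: 0.1
```

```bash
python3 drum.py c
```

```text
(np.float64(1.0775334199739126), np.float64(166.26212494143547)) [357.92 227.08]  t 7.05 [ 595.4 -178.5  183. ] [-1.9 -2.9  5.7]
```

>>> move_arm([
  [[0,0,0,0,0,0],[0,0,0,0,0,0],[0,0,0,0,0,0],[0,0,0,0,0,0],[0,0,0,0,0,0],[0,0,0,0,0,0],[0,0,0,0,0,0],[0,0,0,0,0,0],[0,0,0,0,0,0],[0,0,0,0,0,0],[0,0,0,0,0,0],[0,0,0,0,0,0]],
])

```text
time: 8.25
tool_pos: [595.4, -178.5, 182.9]
tcp_rot: [179.9, -0.1, -0.0]
ft_force: [-2.5, -3.4, 5.3]
finger_gap: 0.1
```

```bash
python3 drum.py d
```

```text
(np.float64(0.9122686727803373), np.float64(166.0946325369848)) [362.16 228.71]  t 8.3 [ 595.4 -178.5  183. ] [-2.1 -3.9  4.9]
```

>>> move_arm([
  [[0,0,0,0,0,0],[0,0,0,0,0,0],[0,0,0,0,0,0],[0,0,0,0,0,0],[0,0,0,0,0,0],[0,0,0,0,0,0],[0,0,0,0,0,0],[0,0,0,0,0,0],[0,0,0,0,0,0],[0,0,0,0,0,0]],
])

```text
time: 9.3
tool_pos: [595.4, -178.5, 182.9]
tcp_rot: [179.9, -0.1, -0.0]
ft_force: [-2.1, -3.4, 5.4]
finger_gap: 0.0
```

```bash
python3 drum.py e
```

```text
(np.float64(0.736423860212727), np.float64(166.8140772223032)) [365.98 231.74]  t 9.35 [ 595.4 -178.5  183. ] [-1.8 -3.5  5.6]
```

>>> move_arm([
  [[0,0,0,0,0,0],[0,0,0,0,0,0],[0,0,0,0,0,0],[0,0,0,0,0,0],[0,0,-0.012,0,0,0],[0,0,-0.03,0,0,0],[0,0,-0.05,0,0,0],[0,0,-0.06,0,0,0]],
])

```text
time: 10.15
tool_pos: [595.9, -177.3, 244.5]
tcp_rot: [180.0, -0.1, 0.0]
ft_force: [0.0, 0.3, 0.1]
finger_gap: 0.0
```

```bash
python3 drum.py f
```

```text
(np.float64(0.5781425394588786), np.float64(165.99778476880724)) [368.41 236.17]  t 10.2 [ 596.4 -177.5  245.9] [ 0.1 -0.3  2.2]
```

>>> move_arm([
  [[0,0,-0.01,0,0,0],[0,0,-0.02,0,0,0],[0,0,-0.02,0,0,0],[0,0,-0.02,0,0,0],[0,0,-0.02,0,0,0],[0,0,-0.02,0,0,0],[0,0,-0.02,0,0,0],[0,0,-0.02,0,0,0],[0,0,-0.02,0,0,0],[0,0,-0.02,0,0,0],[0,0,-0.02,0,0,0],[0,0,-0.02,0,0,0],[0,0,-0.02,0,0,0],[0,0,-0.02,0,0,0],[0,0,-0.02,0,0,0]],
])

```text
time: 11.7
tool_pos: [595.2, -177.3, 262.1]
tcp_rot: [-180.0, 0.0, -0.0]
ft_force: [-1.2, 0.1, -0.2]
finger_gap: 0.0
```

```bash
python3 drum.py g; sleep 0; python3 drum.py h; python3 -c "
from snap import *
z('scene','h',250,150,430,350)"
```

```text
(np.float64(0.4206760187315182), np.float64(165.11123726663894)) [370.04 241.57]  t 11.75 [ 595.2 -177.3  262.1] [ 0.1 -0.   0.4]
(np.float64(0.4205460800801545), np.float64(165.33120883014274)) [370.08 241.52]  t 11.8 [ 595.2 -177.3  262.1] [ 0.1 -0.2 -0.6]
```

View pics/scenehz.png

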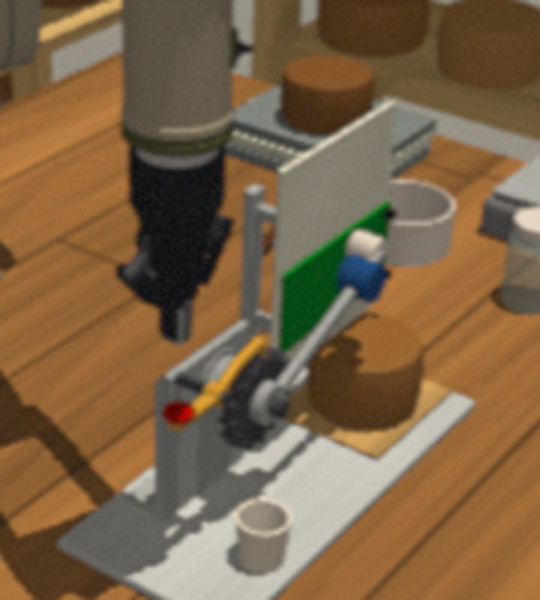

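The drum has stopped at about 0.42 (the gauge reads a little high, so this is the 0.393 rest). The roller at about (371,232) in the full image is in front of the green plate's upper part. I check that it stays there and that nothing else moved.

>>> move_arm([
  [[0,0,0,0,0,0],[0,0,0,0,0,0],[0,0,0,0,0,0],[0,0,0,0,0,0],[0,0,0,0,0,0],[0,0,0,0,0,0],[0,0,0,0,0,0],[0,0,0,0,0,0]],
])

```text
time: 12.6
tool_pos: [595.2, -177.3, 262.1]
tcp_rot: [180.0, 0.0, -0.0]
ft_force: [0.4, -0.1, -0.4]
finger_gap: 0.2
```

```bash
python3 drum.py i; python3 -c "
from drum import *
d=load('scenei')
# roller pixel from zoom (367,242)/3+(250,150)
for x in (10,18,26): print(x,np.round(yz(d,np.array([366,243])/3+[250,150],x),1))
a=load('scene1')['color'].astype(int);diff=abs(a-d['color']).max(2)>60
print(blobs(diff,15))
"
```

```text
(np.float64(0.42100697857590635), np.float64(165.1845410586792)) [370.05 241.54]  t 12.65 [ 595.2 -177.3  262.1] [-0.4 -1.   0.8]
10 [185.7 211.4]
18 [171.5 220.4]
26 [157.3 229.5]
[([251, 47, 16, 15, 37], [259.03, 54.35]), ([267, 63, 9, 11, 22], [271.0, 67.64]), ([249, 71, 21, 9, 45], [257.93, 73.62]), ([285, 77, 40, 17, 184], [304.32, 87.02]), ([259, 80, 16, 5, 51], [265.8, 81.73]), ([241, 82, 53, 44, 274], [267.73, 99.82]), ([260, 87, 70, 21, 360], [300.11, 100.03]), ([338, 93, 7, 13, 20], [340.85, 98.4]), ([281, 114, 8, 13, 24], [285.33, 119.38]), ([329, 139, 5, 9, 36], [331.28, 142.83]), ([280, 149, 11, 7, 51], [285.25, 151.69]), ([327, 160, 7, 9, 34], [328.79, 164.76]), ([327, 173, 6, 7, 25], [328.76, 175.64]), ([321, 197, 5, 7, 19], [323.05, 199.79]), ([348, 207, 11, 6, 39], [352.85, 209.23]), ([297, 210, 23, 5, 58], [308.26, 212.28]), ([293, 219, 4, 9, 27], [294.19, 223.22]), ([346, 219, 18, 16, 201], [354.28, 226.59]), ([322, 223, 6, 7, 24], [324.62, 226.08]), ([363, 226, 16, 20, 216], [370.51, 234.8]), ([313, 231, 14, 25, 87], [319.47, 244.24]), ([343, 236, 12, 31, 141], [348.12, 250.76]), ([289, 238, 7, 7, 27], [291.63, 241.48]), ([370, 243, 8, 7, 29], [374.03, 246.48]), ([356, 245, 13, 16, 66], [361.91, 251.59]), ([289, 247, 15, 14, 98], [296.29, 253.3]), ([303, 262, 10, 10, 72], [307.33, 266.99]), ([360, 262, 10, 11, 72], [364.9, 267.26]), ([340, 269, 4, 7, 16], [341.81, 271.94]), ([344, 289, 18, 17, 70], [352.34, 295.59]), ([330, 299, 13, 8, 70], [336.21, 303.16])]
```

```bash
python3 -c "
from bench import hand_in
print(hand_in())"
```

```text
the job is handed in; nothing more can be done
None
```

The roller now stands in front of the green plate. The pawl caught the drum at its 0.393 rest, and I handed the job in with the gripper clear of everything. The clock stood at about 12.7 s of the 54 s allowed.

- **Pressing the pad:** I touched the pad with the shut gripper at tip z ≈ 182 and pressed about 7 mm. No force reading on the pad passed about 8 N. I stopped short of the hard stop and held at about 5–6 N while the drum ran back.
- **Dropping the pawl:** I lifted off with the drum at about 0.6 rad, which let the pawl catch at the next rest below.
- **Drum at rest:** Three camera readings over 0.9 s gave a steady 0.42 rad, about 0.03 above the nominal 0.393. I take this as error in the camera gauge, because 0.393 is the nearest rest place.
- **Roller against the plate:** The roller's centre is at z ≈ 207 by the geometry, or about 211 if the camera ray is cut where the roller's radius comes out near 200 mm. The plate measures z 135–221, so the roller's middle is roughly 10–15 mm below the upper edge.
- **Other things on the bench:** The before-and-after picture difference showed changes only around the robot, the lever arm and their shadows. The arm stayed well above the cheese.

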